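# Size a stray bottle bung in the stepped gauge

### The job

Pick up the bung standing alone in the square tray and find its size in the steel gauge: set it squarely on each socket in turn, from the smallest upward with none skipped, pressing lightly by feel (never hard) until one takes it. Keep hold of it until it is fully home in the first socket that takes it, then let go and leave it there; leave the two bungs in the oblong tray, the dropper bottle and the yellow cup where they stand.

Things in the scene. Friction and masses are not known exactly. Their poses are not given: they have to be found in the camera images.
- bung_a: One of three look-alike grey plastic bottle bungs, about 60 g: a round foot 14 mm high (lower edge bevelled, 1.5 mm wide and 2.5 mm high) carrying a plain round grip stem 16 mm in diameter that runs from 14 to 58 mm above the underside. The feet measure 31, 35 and 39 mm across; which bung has which foot is not told. Origin: centre of the underside, z up along the stem. One bung, any of the three, stands alone in the square tray; the other two stand in the oblong tray.
- bung_b: One of three look-alike grey plastic bottle bungs, about 60 g: a round foot 14 mm high (lower edge bevelled, 1.5 mm wide and 2.5 mm high) carrying a plain round grip stem 16 mm in diameter that runs from 14 to 58 mm above the underside. The feet measure 31, 35 and 39 mm across; which bung has which foot is not told. Origin: centre of the underside, z up along the stem. One bung, any of the three, stands alone in the square tray; the other two stand in the oblong tray.
- bung_c: One of three look-alike grey plastic bottle bungs, about 60 g: a round foot 14 mm high (lower edge bevelled, 1.5 mm wide and 2.5 mm high) carrying a plain round grip stem 16 mm in diameter that runs from 14 to 58 mm above the underside. The feet measure 31, 35 and 39 mm across; which bung has which foot is not told. Origin: centre of the underside, z up along the stem. One bung, any of the three, stands alone in the square tray; the other two stand in the oblong tray.
- gauge: Fixed sizing gauge: a rigid steel plate on a black base, 75 x 250 mm, top face 22 mm above the worktop, with four round sockets in a row along its long axis, 60 mm apart, growing from the smallest at its -y end to the largest at its +y end. Origin: centre of its underside; its y axis runs along the row, z up. Pushing a bung against the gauge harder than 50 N counts as forcing it.
- socket1 (a point): Centre of the mouth of the first, smallest socket, level with the gauge's top face (22 mm above the worktop): round hole 28 mm across, 12 mm deep, with a flat floor 10 mm above the worktop; marked by 1 small dark dot. z points up. A bung that fits has 1 mm of play in diameter; a bung too big for it stands on the rim.
- socket2 (a point): Centre of the mouth of the second socket, level with the gauge's top face (22 mm above the worktop): round hole 32 mm across, 12 mm deep, with a flat floor 10 mm above the worktop; marked by 2 small dark dots. z points up. A bung that fits has 1 mm of play in diameter; a bung too big for it stands on the rim.
- socket3 (a point): Centre of the mouth of the third socket, level with the gauge's top face (22 mm above the worktop): round hole 36 mm across, 12 mm deep, with a flat floor 10 mm above the worktop; marked by 3 small dark dots. z points up. A bung that fits has 1 mm of play in diameter; a bung too big for it stands on the rim.
- socket4 (a point): Centre of the mouth of the fourth, largest socket, level with the gauge's top face (22 mm above the worktop): round hole 40 mm across, 12 mm deep, with a flat floor 10 mm above the worktop; marked by 4 small dark dots. z points up. A bung that fits has 1 mm of play in diameter; a bung too big for it stands on the rim.
- tray: Fixed shallow square white tray, 160 x 160 mm, rim 14 mm high, floor 4 mm above the worktop. One bung stands alone in it, upright on the floor. Origin: centre of its underside.
- rack: Fixed shallow oblong white tray, 100 x 200 mm, rim 14 mm high, floor 4 mm above the worktop. Two bungs stand in it that are not to be touched. Origin: centre of its underside; long along y.
- dropper: Amber bottle with a blue cap, 44 mm in diameter, 95 mm high, loose; not to be moved. Origin: centre of its underside.
- cup: Small yellow medicine cup, 40 mm across the rim, 35 mm high, loose; not to be moved. Origin: centre of its underside.

How it is judged:
By the outcome, as a careful person would: the job done as asked, in the order asked, and still so for the second after the job is handed in, with the robot touching nothing.
It also fails if it takes over 61 s, if anything falls off the work surface, if the arm or the gripper's body presses on something with over 40 N, if the wrist force passes 120 N, or if a joint passes its speed limit or range.

### The arm

A 6-joint arm with a two-finger parallel gripper is mounted at the origin on the work surface. World frame = base frame: x ahead of the robot, y to its left, z up, the work surface at z = 0. Lengths are in m, angles in rad, forces in N, time in s.
With the tool pointing down it reaches from about 0.25 to 0.775 m from the base axis. Payload 4 kg.
Tool frame: the origin (TCP) lies at the very end of the fingers, on their centre line; the grasp point (between the pads) lies behind it (hold_point_z is the z of the grasp point in the tool frame, in m); z points along the fingers, y is the direction in which the jaws open and shut (so a half turn about z gives the same grasp; the last joint's range is limited). The gripper opens to 85 mm and grips with 20 to 120 N. Pads are 22 mm wide; open, the fingers measure 114 mm over their backs; the gripper's body (76 mm by 85 mm) begins 54 mm behind the grasp point. The pads swing forward as they close: fully open they stand 13 mm farther back than shut.
Start: joints at [1.114, 0.087, 1.371, -0, 1.684, -0.103], TCP at [0.191, 0.516, 0.231] pointing down, gripper open.
Joint ranges: [-3.1, 3.1], [-0.76, 2.03], [0.27, 2.55], [-1.08, 4.22], [0.17, 2.65], [-2.57, 2.57]. Speed limits (rad/s): [2.79, 2.79, 3.14, 3.14, 3.14, 3.14].

### API

Orientations are given as a unit quaternion [x, y, z, w].
In Python, from plant import state, get_image, close_job, hold_point_z gives the robot as it stands. The module is installed in compiled form; this text tells all that it offers.
- The arm moves only by the tool apply_moves, never from a script. Its argument "steps" is a list of rows, each a list of 6 numbers: the shift along the tool's x, y, z in units of 50 mm (1.0 is 50 mm), then the turn, a rotation vector about the tool's x, y, z in units of 8 degrees (1.0 is 8 degrees). A call has 1 to 8 rows; each row shifts and turns the pose as measured when the row begins, along the tool's axes as they then stand; what a row does not reach is not made up. A row lasts 1/10 s, in which the tool goes at most 50 mm and 8.59 degrees, less where a joint would pass 70% of its speed; a pose out of reach is approached as far as the arm can. A call is refused whole if a number of a shift passes 1 or a number of a turn 1, either way. A call with a gripper value outside its range is refused whole. "grip" is the finger opening in mm, from 0 to 85.4, set as the call begins (left out, the last holds). The fingers move at their own pace and stop on an object; "grip_force" is the grip in N (left out, the last holds). Time passes only in rows, so rows that do not move let the fingers close. It gives the time, the measured TCP pose, the force and the opening at its end, in the units of the state.
- state(): the state, without advancing time (a new reading comes with each control period).
- get_image(name): name is "scene" or "side" or "wrist"; returns a dict with "pixels" (480x640x3 uint8, red, green, blue), "depth" (480x640 float32, m along the optical axis (not along the pixel's ray), 0 where there is no reading), "camera_matrix" (3x3 intrinsics, pixels), "rvec" (rotation vector, rad) and "tvec" (3), from world to camera coordinates, as OpenCV has them. Camera axes: x right, y down, z forward; pixel columns grow to the right and rows downward; lengths in m; the calibration is good to about 2 mm. The wrist camera is an equidistant fisheye: a pixel r from the principal point sees the ray r / f radians off the axis. A picture is of the moment at which its call begins.
- close_job(): hands the job in, once; it reports no verdict.
The state is a dict: "time_s": time; "joints": joint angles; "joint_velocities": joint speeds; "joint_torque": joint torques, N m; "tcp_pos": TCP position; "orientation": TCP orientation; "force": force on the tool from outside, world axes, zero at the start; "moment": the same for the moment, N m; "finger_gap": finger opening in m.
Only numpy, scipy, OpenCV 4.12 (cv2) and the standard library are available. Lean on these libraries where they do the work, as an engineer would, in place of code of your own. Each camera call takes 0.05 s, during which the arm holds its last target.

## Working session

There is one attempt and no reset: what is moved stays moved. The work goes in short steps, Python scripts to look and compute and a tool call to move; the robot and the scene stay as the last step left them, time stands still between calls to the robot, and variables do not carry over. Pictures are saved under pics/ and viewed, and the job is handed in when it is done.

Besides the shell and the picture viewer there is one more tool, called after "Emit:" in YAML: its name, and indented under it one key for each argument. apply_moves: Moves the arm, as the interface text tells. Its arguments: {"type":"object","properties":{"steps":{"type":"array"},"grip":{"type":"number"},"grip_force":{"type":"number"}},"required":["steps"]}

```bash
mkdir -p pics; cat > h.py <<'E'
import numpy as np, cv2, pickle
from plant import state, get_image, close_job, hold_point_z
def grab(n,tag):
    im=get_image(n); pickle.dump(im,open(f'{tag}.pkl','wb'))
    cv2.imwrite(f'pics/{tag}.png',im['pixels'][:,:,::-1]); return im
def load(tag): return pickle.load(open(f'{tag}.pkl','rb'))
def ray(im,u,v,fish=False):
    K=np.array(im['camera_matrix']);R=cv2.Rodrigues(np.array(im['rvec'],float))[0];t=np.array(im['tvec'],float).ravel()
    x=(u-K[0,2])/K[0,0];y=(v-K[1,2])/K[1,1]
    if fish:
        r=np.hypot(x,y); s=np.sin(r)/r if r>1e-9 else 1; d=np.array([x*s,y*s,np.cos(r)])
    else: d=np.array([x,y,1.])
    return -R.T@t, R.T@d
def atz(im,u,v,z,fish=False):
    c,d=ray(im,u,v,fish); return c+d*(z-c[2])/d[2]
def proj(im,P,fish=False):
    K=np.array(im['camera_matrix']);R=cv2.Rodrigues(np.array(im['rvec'],float))[0];t=np.array(im['tvec'],float).ravel()
    p=R@np.array(P,float)+t
    if fish:
        r=np.hypot(p[0],p[1]);th=np.arctan2(r,p[2]);a=p[:2]/max(r,1e-9)*th
    else:a=p[:2]/p[2]
    return K[0,0]*a[0]+K[0,2],K[1,1]*a[1]+K[1,2]
def tri(a,b):
    (c1,d1),(c2,d2)=a,b
    A=np.stack([d1,-d2],1);s=np.linalg.lstsq(A,c2-c1,rcond=None)[0]
    p,q=c1+s[0]*d1,c2+s[1]*d2
    return (p+q)/2,np.linalg.norm(p-q)
E
python3 - <<'E'
from h import *
print(state(),hold_point_z)
for n in ['scene','side','wrist']:
    im=grab(n,n+'0'); print(n,im['camera_matrix'],im['rvec'],im['tvec'],ray(im,320,240))
E
```

```text
{'time_s': 0.0, 'joints': array([ 1.11389073e+00,  8.79369348e-02,  1.37229849e+00, -1.04434058e-05,
        1.68359678e+00, -1.03080483e-01]), 'joint_velocities': array([ 0.00045207, -0.00060305,  0.00045036, -0.00030705, -0.00116034,
        0.00019242]), 'joint_torque': array([-1.73831695e-04, -3.51870060e+01, -3.13276470e+01, -1.82548738e-04,
        1.08087435e-02, -2.00310893e-05]), 'tcp_pos': array([0.19033863, 0.51546802, 0.23012656]), 'orientation': array([ 1.75991625e-01,  9.84391027e-01, -1.07759980e-03, -3.04460920e-04]), 'force': array([ 0.01608935,  0.45914903, -0.75343146]), 'moment': array([-0.01768729, -0.01489378,  0.01014574]), 'finger_gap': 0.08501895915713753} -0.0187
scene [[455.42291147   0.         325.62595839]
 [  0.         455.42291147 237.61834452]
 [  0.           0.           1.        ]] [ 2.36413189  1.0048723  -0.31765622] [-0.33877344 -0.32435705  1.33455683] (array([ 0.97587104, -0.46407609,  0.91286689]), array([-0.4169058 ,  0.37981111, -0.82590134]))
side [[456.7504503    0.         318.72929239]
 [  0.         456.7504503  240.85529843]
 [  0.           0.           1.        ]] [ 2.44457854 -0.34755912  0.14568316] [-0.54184987  0.09024359  0.78046954] (array([ 0.38943832, -0.55277654,  0.67353826]), array([ 0.19402075,  0.59813133, -0.77756421]))
wrist [[371.64829954   0.         315.08696113]
 [  0.         371.64829954 246.29932921]
 [  0.           0.           1.        ]] [-2.35848816 -1.64384619 -0.25546895] [-0.54956356 -0.04079584  0.37920648] (array([0.11823021, 0.54279977, 0.37265531]), array([ 0.27565555, -0.08928736, -0.95734207]))
```

View pics/scene0.png

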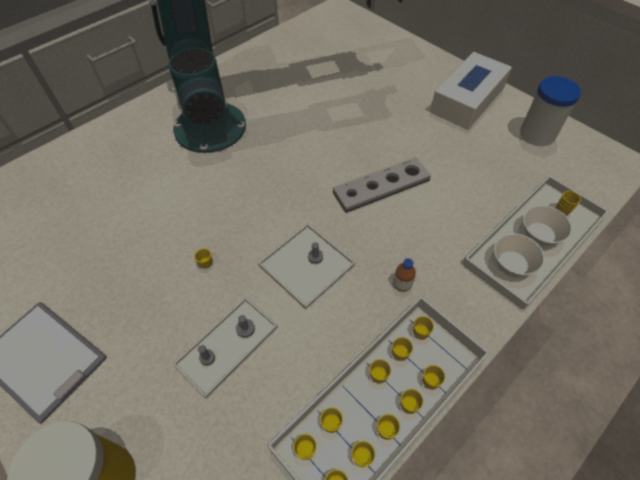

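View pics/side0.png

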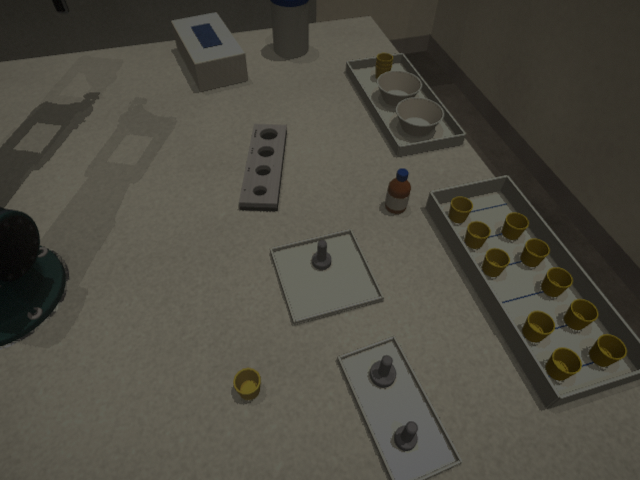

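View pics/wrist0.png

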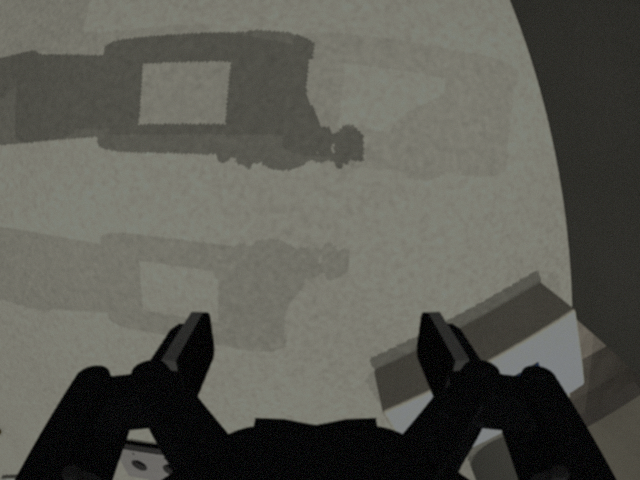

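The scene view shows the lone bung at about (316,252) and the gauge from (340,195) to (425,170). In the side view the bung is at about (322,255) and the sockets run from (260,190) to (269,133). I'll enlarge both.

```bash
python3 - <<'E'
from h import *
def crop(tag,x,y,w,h,f):
    im=load(tag)['pixels'][y:y+h,x:x+w,::-1]
    return cv2.resize(im,(int(w*f),int(h*f)),interpolation=cv2.INTER_CUBIC)
cv2.imwrite('pics/c_sg.png',crop('scene0',330,150,105,65,7))
cv2.imwrite('pics/c_dg.png',crop('side0',230,115,70,100,6))
a=crop('scene0',295,230,45,45,8);b=crop('side0',300,230,45,45,8)
cv2.imwrite('pics/c_b.png',np.hstack([a,b]))
E
```

```text
(no output)
```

View pics/c_sg.png

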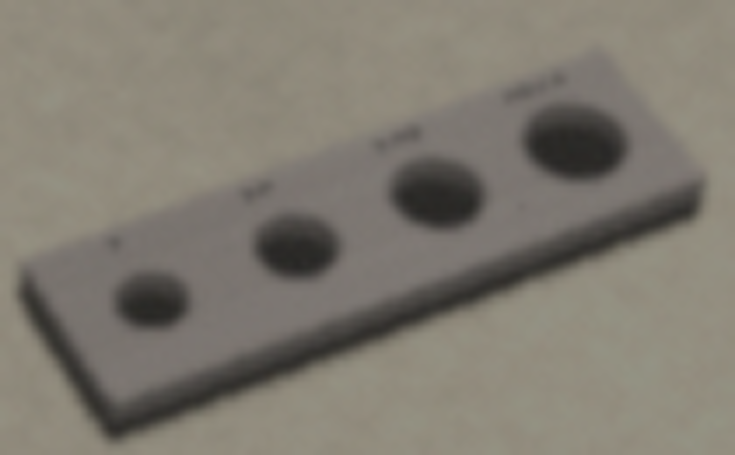

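View pics/c_dg.png

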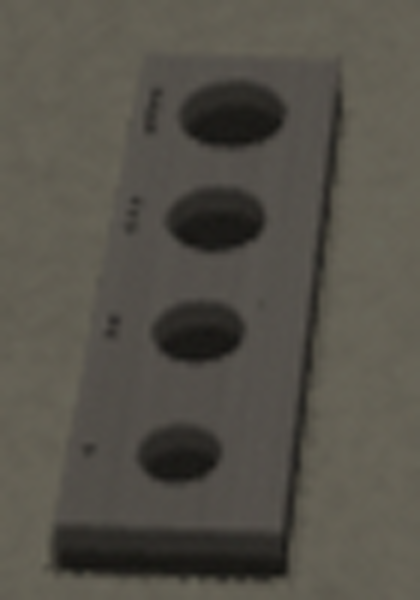

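View pics/c_b.png

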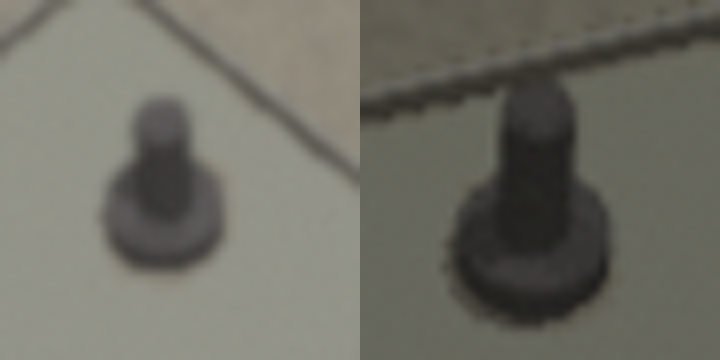

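```bash
python3 - <<'E'
from h import *
S=load('scene0');D=load('side0')
f=lambda p,x,y,k:((p[0]+.5)/k-.5+x,(p[1]+.5)/k-.5+y)
sg=[(152,299),(297,245),(437,192),(576,141)];dg=[(179,453),(199,331),(215,218),(233,114)]
Q=[]
for i in range(4):
    a=f(sg[i],330,150,7);b=f(dg[i],230,115,6)
    print(i+1,tri(ray(S,*a),ray(D,*b)),atz(S,*a,.022)[:2],atz(D,*b,.022)[:2])
    Q.append((atz(S,*a,.022)[:2]+atz(D,*b,.022)[:2])/2)
Q=np.array(Q);print(np.diff(Q,axis=0),np.linalg.norm(np.diff(Q,axis=0),axis=1),Q.mean(0))
d=Q[3]-Q[0];print('yaw of y axis',np.degrees(np.arctan2(d[1],d[0])))
for a,b,z in [((162,113),(178,107),.062),((164,210),(172,240),.018)]:
    a=f(a,295,230,8);b=f(b,300,230,8);print(tri(ray(S,*a),ray(D,*b)),atz(S,*a,z)[:2],atz(D,*b,z)[:2])
# tray corners, others, scene
for n,p,z in [('trayc',(306,264),.004),('bung1',(245,318),.062),('bung2',(204,350),.062),('dropper',(406,265),.095),('cup',(204,252),.035)]:print(n,atz(S,*p,z)[:2])
# depth-based top of stem
def pc(im,u,v):
    c,d=ray(im,u,v);return c+d*im['depth'][int(v),int(u)]
print(pc(S,315,244),pc(S,345,260),pc(S,375,195))
E
```

```text
1 (array([0.47244041, 0.10715969, 0.01879613]), np.float64(0.0012180846887344394)) [0.47468378 0.10445414] [0.47186195 0.10473154]
2 (array([0.49154635, 0.16444386, 0.01870111]), np.float64(0.0010686598435696425)) [0.49372021 0.16153015] [0.49088987 0.16156299]
3 (array([0.5099119 , 0.22186432, 0.01849481]), np.float64(0.0014706769338077117)) [0.51227148 0.21833272] [0.50908411 0.21876884]
4 (array([0.52930444, 0.27946261, 0.01802403]), np.float64(0.0011085882574718338)) [0.53168871 0.27550317] [0.52832945 0.27523829]
[[0.01903217 0.05695373]
 [0.01837275 0.05700421]
 [0.01933129 0.05681995]] [0.06004957 0.05989189 0.06001837] [0.5015662  0.19001523]
yaw of y axis 71.62236493347513
(array([ 0.54396521, -0.08677584,  0.0587343 ]), np.float64(0.0002562903689179096)) [ 0.54554115 -0.08808839] [ 0.5431699  -0.08940174]
(array([ 0.54408029, -0.08717381,  0.0097706 ]), np.float64(0.001605191702153682)) [ 0.5484607  -0.09141341] [ 0.54199568 -0.09203228]
trayc [ 0.54356946 -0.11622259]
bung1 [ 0.57958862 -0.31359985]
bung2 [ 0.57748672 -0.41270492]
dropper [ 0.73413338 -0.00207817]
cup [ 0.37193887 -0.27474798]
[ 0.54805986 -0.08977027  0.06518606] [ 0.60026723 -0.04440852  0.00698742] [0.52306008 0.1409878  0.02244432]
```

Emit:
apply_moves:
  steps:
    - [-0.68,-0.56,0.05,0,0,0]
    - [-0.68,-0.56,0.05,0,0,0]
    - [-0.68,-0.56,0.05,0,0,0]
    - [-0.68,-0.56,0.05,0,0,0]
    - [-0.68,-0.56,0.05,0,0,0]
    - [-0.68,-0.56,0.05,0,0,0]
    - [-0.68,-0.56,0.05,0,0,0]
    - [-0.68,-0.56,0.05,0,0,0]

```text
time_s: 0.95
tcp_pos: [0.3708, 0.2048, 0.206]
orientation: [0.17, 0.986, -0.002, -0.001]
force: [1.1, 0.9, -0.1]
finger_gap: 0.0853
```

Emit:
apply_moves:
  steps:
    - [-0.68,-0.55,0.15,0,0,0]
    - [-0.68,-0.55,0.15,0,0,0]
    - [-0.68,-0.55,0.15,0,0,0]
    - [-0.68,-0.55,0.15,0,0,0]
    - [-0.68,-0.55,0.15,0,0,0]
    - [-0.68,-0.55,0.15,0,0,0]
    - [-0.68,-0.55,0.15,0,0,0]
    - [-0.4,-0.4,0.1,0,0,0]

```text
time_s: 1.75
tcp_pos: [0.5471, -0.0969, 0.1454]
orientation: [0.171, 0.985, -0.001, -0.001]
force: [0.7, 1.1, -0.3]
finger_gap: 0.0856
```

```bash
python3 - <<'E'
from h import *
grab('wrist','w1');s=state();print(s['tcp_pos'],s['orientation'],s['joints'],s['force'])
E
```

```text
[ 0.54775421 -0.1005139   0.14417707] [ 1.72748157e-01  9.84962081e-01 -2.61594517e-03 -9.64698502e-04] [-0.28012299  0.13680385  1.4898235  -0.00541538  1.51632842 -1.50338126] [ 1.65861286 -2.64365862 -1.63006094]
```

View pics/w1.png

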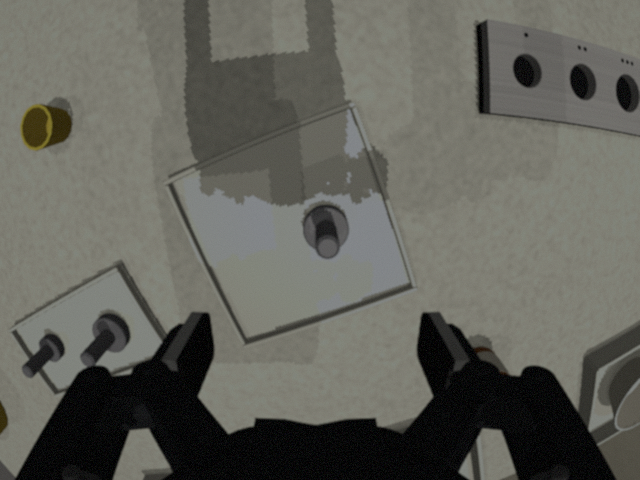

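The wrist view shows the bung's stem top at about (328,247) and its foot at about (326,228), in front of the open jaws. The other two bungs are well clear.

```bash
python3 - <<'E'
from h import *
W=load('w1');S=load('scene0');D=load('side0')
im=W['pixels'][195:270,290:365,::-1];cv2.imwrite('pics/c_w1.png',cv2.resize(im,None,fx=8,fy=8,interpolation=cv2.INTER_CUBIC))
print(atz(W,328,247,.062,True),atz(W,326,229,.018,True))
print(tri(ray(W,328,247,True),ray(S,315.2,243.8)),tri(ray(W,328,247,True),ray(D,321.8,243)))
s=state();print(s['tcp_pos'],s['joint_velocities'])
E
```

```text
[ 0.54592252 -0.08750402  0.062     ] [ 0.54581527 -0.08759462  0.018     ]
(array([ 0.54610204, -0.0874997 ,  0.06151716]), np.float64(9.827391118313885e-05)) (array([ 0.54502425, -0.08771418,  0.06015714]), np.float64(0.0028266154291370785))
[ 0.54775421 -0.1005139   0.14417707] [ 0.04970484 -0.05150613  0.05666934  0.03127569  0.06140723  0.07979443]
```

View pics/c_w1.png

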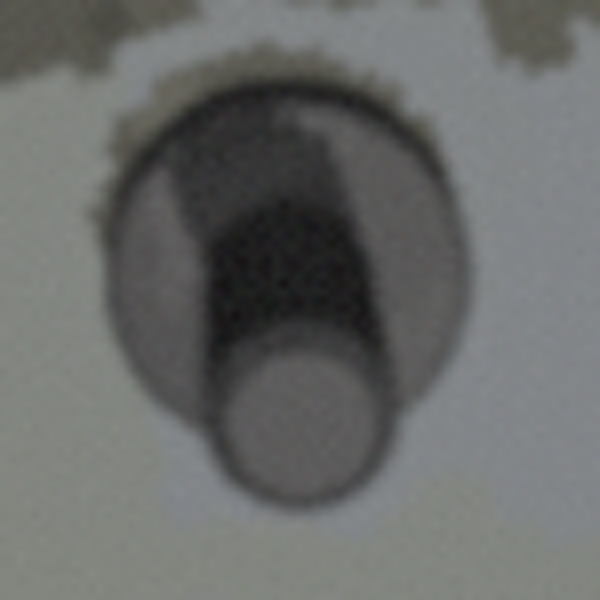

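Emit:
apply_moves:
  steps:
    - [0.12,0.23,0.3,0,0,0]
    - [0,0,0.4,0,0,0]
    - [0,0,0.4,0,0,0]
    - [0,0,0.4,0,0,0]
    - [0,0,0.2,0,0,0]
    - [0,0,0,0,0,0]

```text
time_s: 2.4
tcp_pos: [0.545, -0.09, 0.0539]
orientation: [0.176, 0.984, -0.002, -0.003]
force: [-0.1, 0.6, 0.1]
finger_gap: 0.0851
```

```bash
cat >> h.py <<'E'
from scipy.spatial.transform import Rotation as Ro
def to(x,y,z):
    s=state();R=Ro.from_quat(s['orientation']);d=R.inv().apply(np.array([x,y,z])-s['tcp_pos'])/.05
    want=np.array([.1736,.9848,0,0]);r=(R.inv()*Ro.from_quat(want)).as_rotvec(degrees=True)/8
    print('t',round(s['time_s'],2),'tcp',s['tcp_pos'].round(4),'F',s['force'].round(1),'M',s['moment'].round(2),'gap',round(s['finger_gap'],4),'units',d.round(3),'turn',r.round(3))
E
python3 -c "
from h import *
to(.546,-.0875,.024)"
```

```text
t 2.4 tcp [ 0.545  -0.09    0.0539] F [-0.1  0.6  0.1] M [-0.07 -0.07 -0.01] gap 0.0851 units [-0.004  0.056  0.598] turn [-0.041 -0.036 -0.028]
```

Emit:
apply_moves:
  steps:
    - [0,0.06,0.3,-0.04,-0.04,0]
    - [0,0,0.3,0,0,0]
    - [0,0,0,0,0,0]

```text
time_s: 2.7
tcp_pos: [0.5477, -0.0871, 0.0259]
orientation: [0.175, 0.985, -0.0, 0.002]
force: [-0.2, 0.5, -0.5]
finger_gap: 0.0858
```

```bash
python3 -c "
from h import *
to(.546,-.0875,.024)"
```

```text
t 2.7 tcp [ 0.5477 -0.0871  0.0259] F [-0.2  0.5 -0.5] M [-0.   -0.   -0.03] gap 0.0858 units [ 0.03  -0.018  0.038] turn [ 0.004  0.035 -0.025]
```

Emit:
apply_moves:
  steps:
    - [0.03,0,0.02,0,0,0]
    - [0,0,0,0,0,0]
    - [0,0,0,0,0,0]
    - [0,0,0,0,0,0]
    - [0,0,0,0,0,0]
    - [0,0,0,0,0,0]
    - [0,0,0,0,0,0]
  grip: 8
  grip_force: 60

```text
time_s: 3.4
tcp_pos: [0.5494, -0.0873, 0.0305]
orientation: [0.175, 0.985, -0.001, 0.007]
force: [-0.9, 0.4, -0.8]
finger_gap: 0.0145
```

```bash
python3 -c "
from h import *
to(.546,-.0875,.024);to(.546,-.0875,.024)"
```

```text
t 3.4 tcp [ 0.5494 -0.0873  0.0305] F [-0.9  0.4 -0.8] M [ 0.04 -0.02 -0.02] gap 0.0145 units [ 0.064 -0.027  0.13 ] turn [ 0.009  0.097 -0.024]
t 3.4 tcp [ 0.5494 -0.0873  0.0305] F [-0.9  0.4 -0.8] M [ 0.04 -0.02 -0.02] gap 0.0145 units [ 0.064 -0.027  0.13 ] turn [ 0.009  0.097 -0.024]
```

```bash
python3 -c "
from h import *
im=grab('wrist','w2')
cv2.imwrite('pics/c_w2.png',cv2.resize(im['pixels'][180:400,200:430,::-1],None,fx=3,fy=2.7))
s=state();print(s['joints'],s['joint_velocities'],s['tcp_pos'],s['finger_gap'])"
```

```text
[-2.59527754e-01  2.17530788e-01  1.63513756e+00  3.24776186e-05
  1.27532137e+00 -1.47804260e+00] [-7.09624446e-05  1.39267362e-03  1.42553741e-03 -2.68435246e-04
  1.09767900e-03  5.40663720e-05] [ 0.5493822  -0.08729815  0.03050109] 0.01411438883288277
```

View pics/c_w2.png

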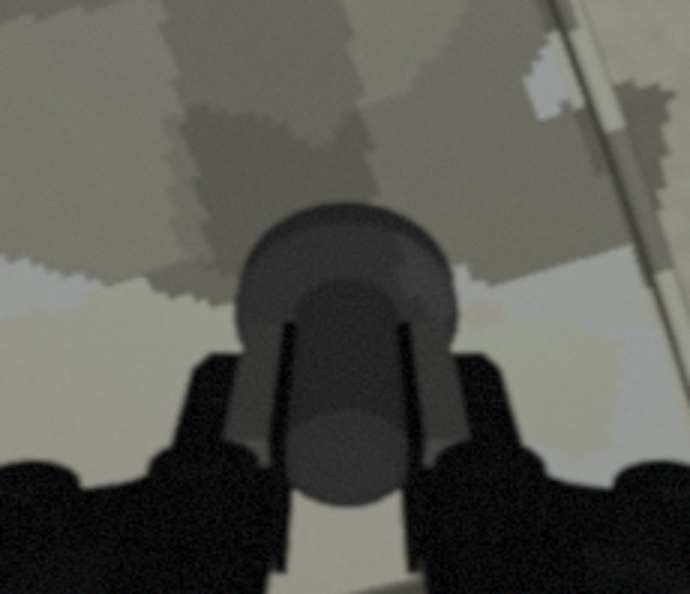

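Emit:
apply_moves:
  steps:
    - [0,0,-0.3,0,0,0]
    - [0,0,-0.6,0,0.01,0]
    - [0.2,0.2,-0.6,0,0.01,0]
    - [0.5,0.56,-0.1,0,0.01,0]
    - [0.5,0.56,0,0,0.01,0]
    - [0.5,0.56,0,0,0.01,0]
    - [0.5,0.56,0,0,0.01,0]
    - [0.3,0.4,0,0,0.01,0]

```text
time_s: 4.25
tcp_pos: [0.4811, 0.0919, 0.1214]
orientation: [0.179, 0.984, 0.001, 0.006]
force: [0.5, 0.0, -0.1]
finger_gap: 0.0142
```

```bash
python3 -c "
from h import *
to(.4733,.1046,.09)
im=grab('wrist','w3');grab('scene','s3');grab('side','d3')
to(.4733,.1046,.09)
"
```

```text
t 4.25 tcp [0.4811 0.0919 0.1214] F [ 0.5  0.  -0.1] M [ 0.01 -0.   -0.03] gap 0.0142 units [0.242 0.18  0.626] turn [ 0.035  0.084 -0.083]
t 4.4 tcp [0.4819 0.0911 0.1212] F [-0.1 -0.7  0. ] M [0.01 0.02 0.04] gap 0.0143 units [0.264 0.191 0.622] turn [ 0.029  0.09  -0.069]
```

View pics/w3.png

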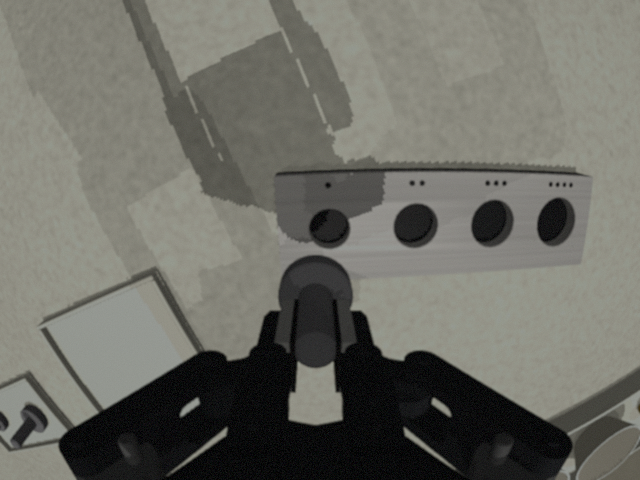

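View pics/d3.png

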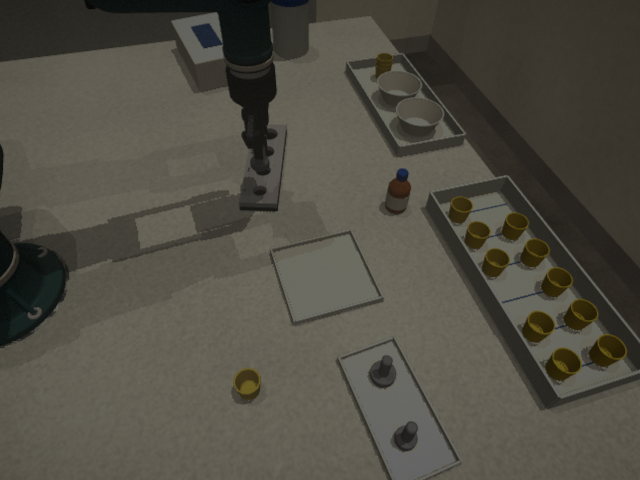

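View pics/s3.png

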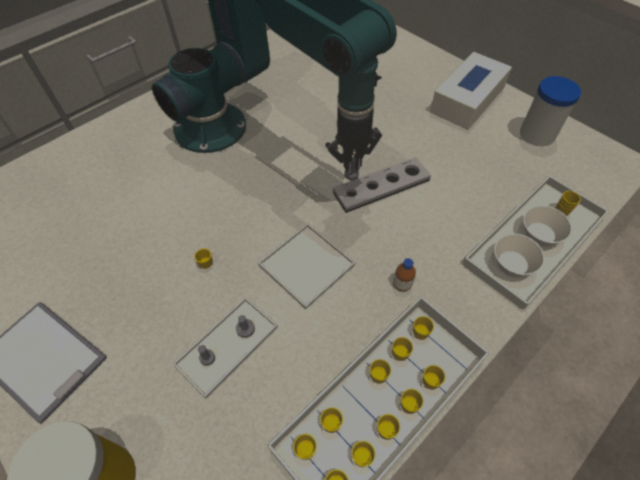

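```bash
cat >> h.py <<'E'
def ortho(im,x0,x1,y0,y1,z,fish=True,ppm=4000):
    "rows: x decreasing downward? row->x from x1 down to x0; col->y from y1(left) to y0"
    X,Y=np.meshgrid(np.arange(x1,x0,-1/ppm),np.arange(y1,y0,-1/ppm),indexing='ij')
    K=np.array(im['camera_matrix']);R=cv2.Rodrigues(np.array(im['rvec'],float))[0];t=np.array(im['tvec'],float).ravel()
    P=np.stack([X,Y,np.full_like(X,z)],-1)@R.T+t
    if fish:
        r=np.hypot(P[...,0],P[...,1]);th=np.arctan2(r,P[...,2]);a=P[...,:2]/r[...,None]*th[...,None]
    else:a=P[...,:2]/P[...,2:]
    mu=(K[0,0]*a[...,0]+K[0,2]).astype(np.float32);mv=(K[1,1]*a[...,1]+K[1,2]).astype(np.float32)
    return cv2.remap(im['pixels'][:,:,::-1].copy(),mu,mv,cv2.INTER_CUBIC)
E
python3 -c "
from h import *
W=load('w3')
o=ortho(W,.44,.57,.31,.07,.022,True,3000);cv2.imwrite('pics/o3.png',cv2.convertScaleAbs(o,alpha=1.6))
s=state();t=s['tcp_pos']
zf=t[2]-.0265+.014
o=ortho(W,t[0]-.04,t[0]+.05,t[1]-.05,t[1]+.05,zf,True,5000);cv2.imwrite('pics/o3b.png',cv2.convertScaleAbs(o,alpha=1.8))
print(o.shape,t)
"
```

```text
Traceback (most recent call last):
  File "h.py", line 42, in ortho
    return cv2.remap(im['pixels'][:,:,::-1].copy(),mu,mv,cv2.INTER_CUBIC)
           ~~~~~~~~~^^^^^^^^^^^^^^^^^^^^^^^^^^^^^^^^^^^^^^^^^^^^^^^^^^^^^
cv2.error: OpenCV(4.12.0) /io/opencv/modules/imgproc/src/imgwarp.cpp:1703: error: (-215:Assertion failed) !_map1.empty() in function 'remap'
```

```bash
python3 -c "
from h import *
W=load('w3')
o=ortho(W,.44,.57,.07,.31,.022,True,3000);cv2.imwrite('pics/o3.png',cv2.convertScaleAbs(o,alpha=1.6))
s=state();t=s['tcp_pos']
zf=t[2]-.0265+.014
o=ortho(W,t[0]-.04,t[0]+.05,t[1]-.05,t[1]+.05,zf,True,5000);cv2.imwrite('pics/o3b.png',cv2.convertScaleAbs(o,alpha=1.8))
print(o.shape,t)
"
```

```text
(450, 500, 3) [0.48188211 0.09105474 0.12120793]
```

View pics/o3.png

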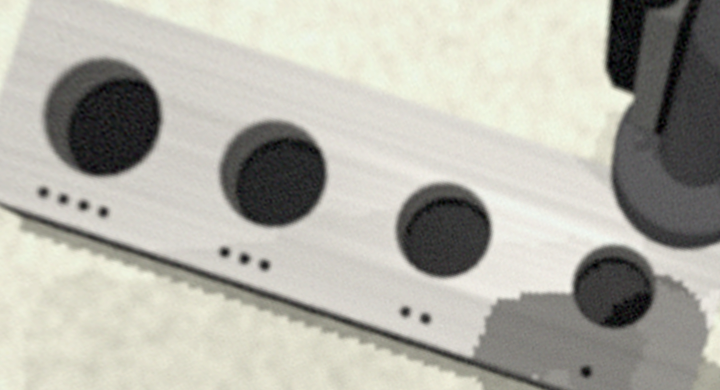

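View pics/o3b.png

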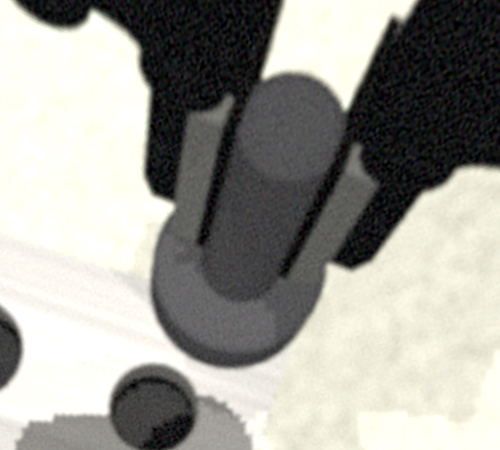

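```bash
python3 -c "
from h import *
to(.4763,.104,.0545)
W=load('w3')
print('top',atz(W,316,347.5,.1214-.0265+.058,True),'foot',atz(W,316.5,291,.1214-.0125,True))
"
```

```text
t 4.4 tcp [0.4819 0.0911 0.1212] F [-0.1 -0.7  0. ] M [0.01 0.02 0.04] gap 0.0143 units [0.212 0.198 1.332] turn [ 0.029  0.09  -0.069]
top [0.47715159 0.09395362 0.1529    ] foot [0.4760499  0.09496738 0.1089    ]
```

Emit:
apply_moves:
  steps:
    - [0.11,0.1,0.3,0,0,-0.03]
    - [0.1,0.1,0.35,0,0.01,-0.03]
    - [0,0,0.35,0,0.01,0]
    - [0,0,0.2,0,0.01,0]
    - [0,0,0.05,0,0.01,0]

```text
time_s: 4.9
tcp_pos: [0.4804, 0.1, 0.0611]
orientation: [0.176, 0.984, 0.001, 0.008]
force: [-0.0, -0.4, -1.0]
finger_gap: 0.014
```

```bash
cat > look.py <<'E'
from h import *
import sys
tag,h0=sys.argv[1],float(sys.argv[2])
s=state();t=s['tcp_pos']
W=grab('wrist',tag)
o=ortho(W,t[0]-.05,t[0]+.08,t[1]-.05,t[1]+.15,.022,True,3600)
cv2.imwrite(f'pics/{tag}g.png',cv2.convertScaleAbs(o,alpha=1.6))
o=ortho(W,t[0]-.04,t[0]+.05,t[1]-.05,t[1]+.05,t[2]-h0+.014,True,6000)
cv2.imwrite(f'pics/{tag}f.png',cv2.convertScaleAbs(o,alpha=2.2))
to(.4763,.104,.0545)
E
python3 look.py w4 .0265
```

```text
t 4.95 tcp [0.4806 0.0999 0.0612] F [-0.2 -0.4  0.3] M [ 0.03  0.05 -0.06] gap 0.0144 units [0.11  0.046 0.132] turn [ 0.03   0.111 -0.037]
```

View pics/w4g.png

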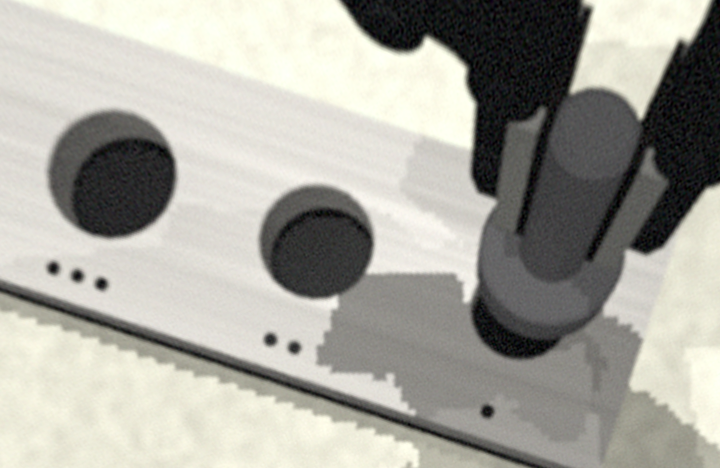

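View pics/w4f.png

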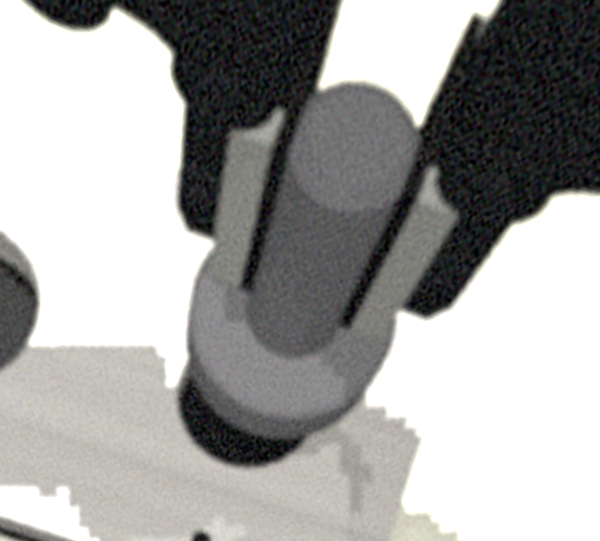

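Emit:
apply_moves:
  steps:
    - [0.12,0.06,0.06,0,0.02,0]
    - [0,0,0.06,0,0.01,0]

```text
time_s: 5.15
tcp_pos: [0.4772, 0.1044, 0.0564]
orientation: [0.177, 0.984, 0.001, 0.007]
force: [1.4, 0.1, -0.2]
finger_gap: 0.0143
```

```bash
python3 -c "
from h import *
to(.4766,.1043,.0485)"
```

```text
t 5.15 tcp [0.4772 0.1044 0.0564] F [ 1.4  0.1 -0.2] M [ 0.03  0.03 -0.05] gap 0.0143 units [ 0.013 -0.007  0.157] turn [ 0.038  0.096 -0.05 ]
```

Emit:
apply_moves:
  steps:
    - [0.01,0,0.06,0,0.01,0]
    - [0,0,0.06,0,0.01,0]
    - [0,0,0.05,0,0.01,0]

```text
time_s: 5.45
tcp_pos: [0.4778, 0.1047, 0.0487]
orientation: [0.177, 0.984, 0.002, 0.006]
force: [-0.5, -0.5, -0.2]
finger_gap: 0.014
```

```bash
python3 -c "
from h import *
to(.4766,.1043,.0485)"
```

```text
t 5.45 tcp [0.4778 0.1047 0.0487] F [-0.5 -0.5 -0.2] M [0.03 0.01 0.05] gap 0.014 units [ 0.02  -0.017  0.003] turn [ 0.046  0.084 -0.046]
```

Emit:
apply_moves:
  steps:
    - [0.03,-0.01,0.04,0,0.01,0]

```text
time_s: 5.55
tcp_pos: [0.4774, 0.1048, 0.0477]
orientation: [0.177, 0.984, 0.002, 0.007]
force: [0.9, -1.2, 8.4]
finger_gap: 0.0146
```

Emit:
apply_moves:
  steps:
    - [0,0,0.04,0,0.01,0]

```text
time_s: 5.65
tcp_pos: [0.4777, 0.1048, 0.0477]
orientation: [0.177, 0.984, 0.003, 0.007]
force: [-7.6, -0.8, 14.6]
finger_gap: 0.0146
```

```bash
python3 look.py w5 .0257; python3 -c "
import cv2,numpy as np
a=cv2.imread('pics/w5g.png');b=cv2.imread('pics/w5f.png')
print(a.shape,b.shape)"
```

```text
t 5.7 tcp [0.4777 0.1048 0.0477] F [-4.2 -0.5 10. ] M [-0.16  0.79 -0.04] gap 0.0141 units [ 0.019 -0.024 -0.136] turn [ 0.053  0.085 -0.045]
(468, 720, 3) (540, 600, 3)
```

View pics/w5g.png

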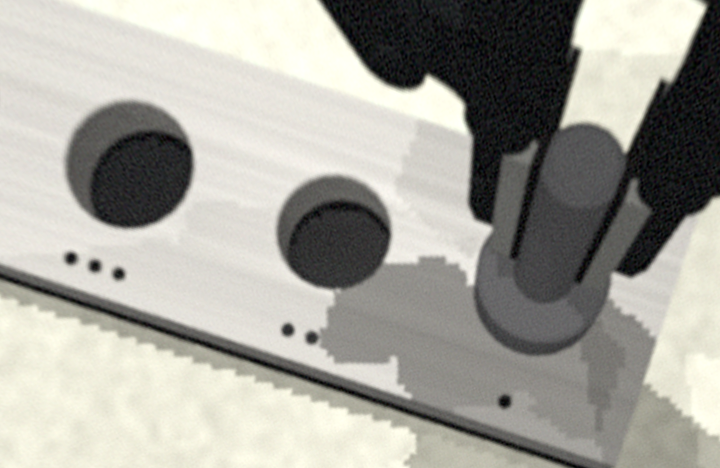

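View pics/w5f.png

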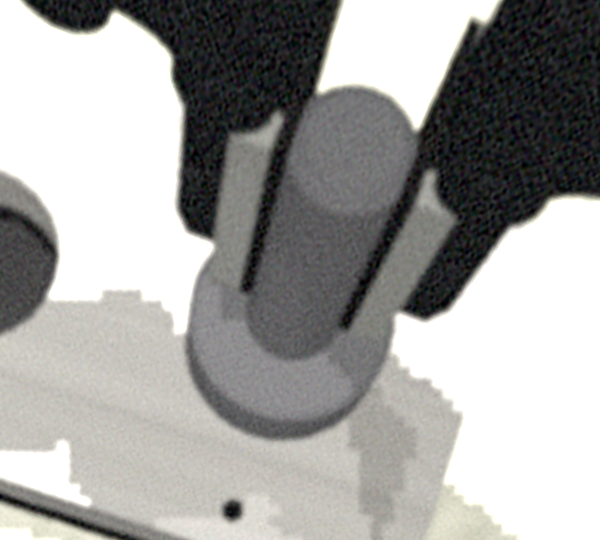

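Emit:
apply_moves:
  steps:
    - [0,0,-0.25,0,0,0]
    - [0.02,0.3,-0.1,0,0.01,0]
    - [0.02,0.4,0,0,0.01,0]
    - [0.02,0.35,0,0,0.01,0]
    - [0,0.15,0.05,0,0.01,0]
    - [0,0.02,0.03,0,0.01,0]

```text
time_s: 6.3
tcp_pos: [0.4973, 0.1677, 0.0625]
orientation: [0.177, 0.984, 0.004, 0.003]
force: [-0.2, 0.3, -1.1]
finger_gap: 0.0146
```

```bash
python3 -c "
from h import *
to(.4960,.1604,.0477)"
```

```text
t 6.3 tcp [0.4973 0.1677 0.0625] F [-0.2  0.3 -1.1] M [-0.07  0.   -0.  ] gap 0.0146 units [-0.025 -0.148  0.294] turn [ 0.068  0.039 -0.05 ]
```

Emit:
apply_moves:
  steps:
    - [-0.02,-0.15,0.07,0.05,-0.04,0]
    - [0,0,0.07,0.01,0,0]
    - [0,0,0.04,0,0,0]

```text
time_s: 6.6
tcp_pos: [0.4946, 0.159, 0.0514]
orientation: [0.177, 0.984, -0.002, 0.004]
force: [-0.2, 0.3, -0.5]
finger_gap: 0.0139
```

```bash
python3 -c "
from h import *
to(.4960,.1604,.0477)"
```

```text
t 6.6 tcp [0.4946 0.159  0.0514] F [-0.2  0.3 -0.5] M [ 0.04 -0.02 -0.01] gap 0.0139 units [-0.016  0.036  0.074] turn [-0.013  0.067 -0.049]
```

Emit:
apply_moves:
  steps:
    - [-0.02,0.04,0.04,0,0,0]
    - [0,0,0.04,0,0,0]

```text
time_s: 6.8
tcp_pos: [0.4962, 0.1599, 0.0475]
orientation: [0.178, 0.984, -0.002, 0.004]
force: [-2.4, -0.1, 11.7]
finger_gap: 0.0142
```

```bash
python3 -c "
from h import *
to(.4960,.1604,.0477)"
```

```text
t 6.8 tcp [0.4962 0.1599 0.0475] F [-2.4 -0.1 11.7] M [0.06 0.59 0.02] gap 0.0142 units [ 0.007  0.007 -0.004] turn [-0.01   0.065 -0.061]
```

Emit:
apply_moves:
  steps:
    - [0,0.01,0.04,0,0.02,0]

```text
time_s: 6.9
tcp_pos: [0.4965, 0.1601, 0.0475]
orientation: [0.178, 0.984, -0.001, 0.003]
force: [-6.2, -2.5, 15.1]
finger_gap: 0.0143
```

```bash
python3 look.py w6 .0257
```

```text
t 6.95 tcp [0.4965 0.1601 0.0476] F [-5.5 -1.  10.2] M [-0.35  0.87 -0.03] gap 0.0143 units [-0.016 -1.192 -0.136] turn [-0.014  0.045 -0.064]
```

View pics/w6g.png

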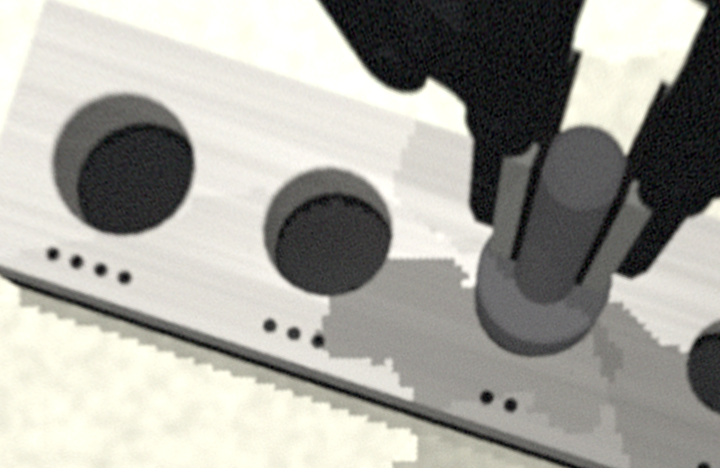

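View pics/w6f.png

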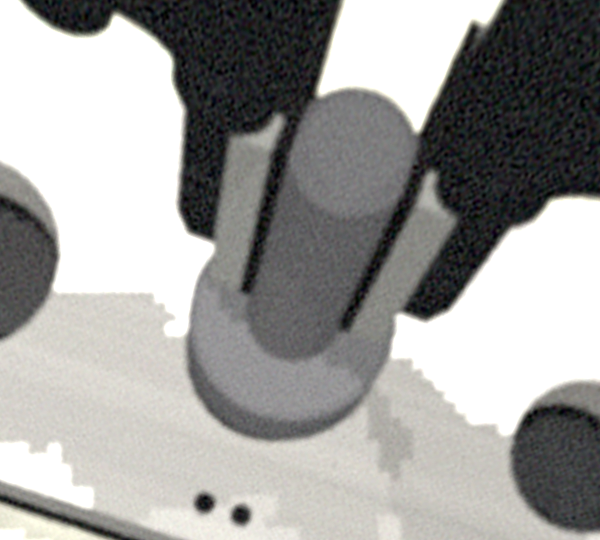

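Emit:
apply_moves:
  steps:
    - [0,0,-0.25,0,0,0]
    - [0,0.3,-0.1,0,0,0]
    - [0,0.4,0,0,0,0]
    - [0,0.3,0.02,0,0,0]
    - [0,0.08,0.03,0,0,0]
    - [0,0,0.03,0,0,0]

```text
time_s: 7.55
tcp_pos: [0.5173, 0.2142, 0.0616]
orientation: [0.179, 0.984, -0.001, 0.004]
force: [-0.2, 0.5, 1.1]
finger_gap: 0.0147
```

```bash
python3 -c "
from h import *
to(.5148,.2173,.0477)"
```

```text
t 7.55 tcp [0.5173 0.2142 0.0616] F [-0.2  0.5  1.1] M [-0.05 -0.07  0.02] gap 0.0147 units [0.072 0.041 0.278] turn [-0.002  0.054 -0.074]
```

Emit:
apply_moves:
  steps:
    - [0.07,0.04,0.07,0,0,0]
    - [0,0,0.06,0,0,0]
    - [0,0,0.06,0,0,0]

```text
time_s: 7.85
tcp_pos: [0.5136, 0.2167, 0.0501]
orientation: [0.179, 0.984, -0.002, 0.003]
force: [0.1, -0.2, 0.4]
finger_gap: 0.0143
```

```bash
python3 -c "
from h import *
to(.5148,.2173,.0477)"
```

```text
t 7.85 tcp [0.5136 0.2167 0.0501] F [ 0.1 -0.2  0.4] M [0.   0.02 0.01] gap 0.0143 units [-0.018  0.02   0.048] turn [-0.018  0.041 -0.075]
```

Emit:
apply_moves:
  steps:
    - [-0.02,0.02,0.03,0,0,0]
    - [0,0,0.04,0,0,0]

```text
time_s: 8.05
tcp_pos: [0.5145, 0.2167, 0.0458]
orientation: [0.179, 0.984, -0.002, 0.002]
force: [0.0, 2.2, 3.2]
finger_gap: 0.0143
```

```bash
python3 -c "
from h import *
to(.5148,.2173,.0477)"
```

```text
t 8.05 tcp [0.5145 0.2167 0.0458] F [0.  2.2 3.2] M [ 0.37 -0.01 -0.02] gap 0.0143 units [-0.002  0.013 -0.039] turn [-0.022  0.035 -0.081]
```

Emit:
apply_moves:
  steps:
    - [0,0.015,0.04,0,0,0]

```text
time_s: 8.15
tcp_pos: [0.5149, 0.2175, 0.044]
orientation: [0.179, 0.984, -0.002, 0.002]
force: [0.4, 0.2, 0.2]
finger_gap: 0.0137
```

Emit:
apply_moves:
  steps:
    - [0,0.01,0.04,0,0,0]

```text
time_s: 8.25
tcp_pos: [0.5151, 0.2178, 0.0419]
orientation: [0.18, 0.984, -0.002, 0.002]
force: [0.0, -0.0, -0.3]
finger_gap: 0.0144
```

It's entering the socket freely. Floor contact should come at a TCP height of about 0.0357.

Emit:
apply_moves:
  steps:
    - [-0.005,-0.005,0.04,0,0,0]
    - [0,0,0.04,0,0,0]

```text
time_s: 8.45
tcp_pos: [0.515, 0.2176, 0.0375]
orientation: [0.179, 0.984, -0.002, 0.002]
force: [-1.0, 0.1, 0.5]
finger_gap: 0.0142
```

Emit:
apply_moves:
  steps:
    - [0,0,0.04,0,0,0]

```text
time_s: 8.55
tcp_pos: [0.515, 0.2176, 0.0358]
orientation: [0.179, 0.984, -0.002, 0.002]
force: [-3.5, -1.2, 11.2]
finger_gap: 0.0146
```

Emit:
apply_moves:
  steps:
    - [0,0,0.03,0,0,0]

```text
time_s: 8.65
tcp_pos: [0.515, 0.2176, 0.0358]
orientation: [0.179, 0.984, -0.002, 0.002]
force: [-4.2, 0.7, 12.3]
finger_gap: 0.0143
```

```bash
python3 look.py w7 .0257
```

```text
t 8.7 tcp [0.5151 0.2176 0.0359] F [-3.6 -1.2  7.5] M [-0.13  0.65 -0.02] gap 0.0145 units [-0.079 -2.401 -0.367] turn [-0.017  0.031 -0.085]
```

View pics/w7g.png

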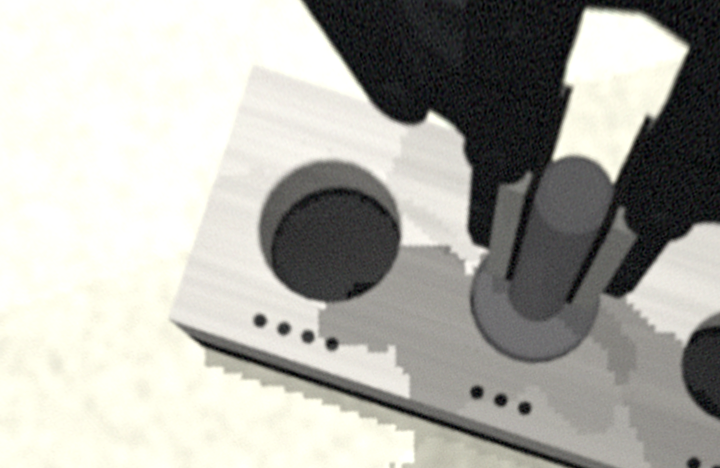

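The picture shows the foot flush in the three-dot socket, around (535,300). I'll release it and lift straight up.

Emit:
apply_moves:
  steps:
    - [0,0,0,0,0,0]
    - [0,0,0,0,0,0]
    - [0,0,0,0,0,0]
    - [0,0,0,0,0,0]
    - [0,0,0,0,0,0]
  grip: 60

```text
time_s: 9.2
tcp_pos: [0.5157, 0.2171, 0.0358]
orientation: [0.18, 0.984, -0.002, 0.003]
force: [-0.0, 0.3, -0.2]
finger_gap: 0.06
```

Emit:
apply_moves:
  steps:
    - [0,0,-0.2,0,0,0]
    - [0,0,-0.5,0,0,0]
    - [0,0,-0.7,0,0,0]
    - [0,0,-0.7,0,0,0]
    - [0,0,-0.5,0,0,0]
    - [0,0,-0.2,0,0,0]
    - [0,0,0,0,0,0]

```text
time_s: 9.9
tcp_pos: [0.5143, 0.2174, 0.1824]
orientation: [0.18, 0.984, -0.002, 0.002]
force: [-0.3, -0.4, 0.1]
finger_gap: 0.0598
```

```bash
python3 look.py w8 .0257; python3 -c "
from h import *
S=grab('scene','s8');D=grab('side','d8');W=load('w8')
a=S['pixels'][140:220,325:445,::-1];b=D['pixels'][110:220,220:320,::-1];c=W['pixels'][:,:,::-1]
cv2.imwrite('pics/m8.png',np.hstack([cv2.resize(a,(450,300)),cv2.resize(b,(273,300))]))
"
```

```text
t 9.95 tcp [0.514  0.2173 0.1815] F [-0.  -0.1 -0.7] M [-0.02  0.01 -0.04] gap 0.0604 units [-0.086 -2.374  2.552] turn [-0.035  0.027 -0.087]
```

View pics/w8.png

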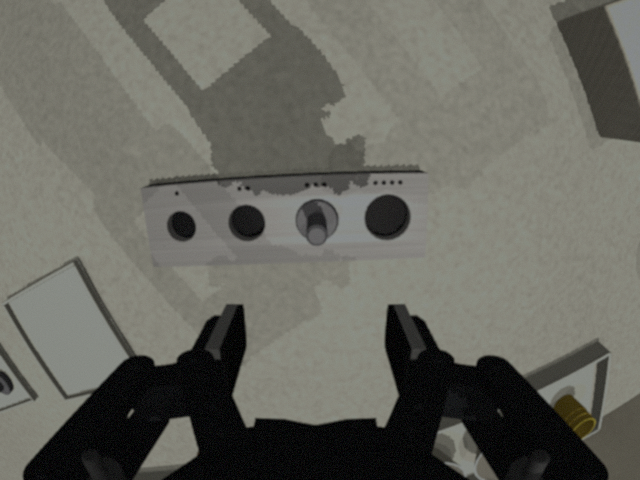

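View pics/m8.png

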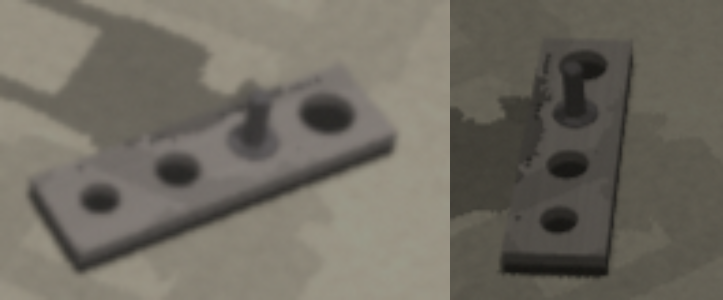

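View pics/s8.png

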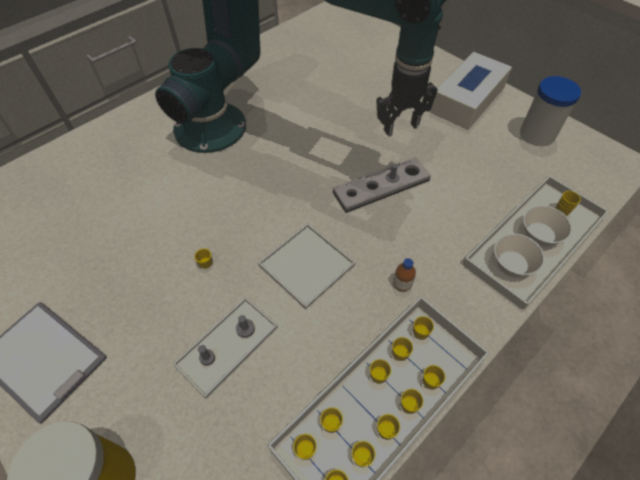

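The bung stands upright in the third socket (scene view, around (393,172)). The gripper is clear of it, and the cup, dropper and other two bungs are where they were.

```bash
python3 -c "
from plant import *
print(close_job())"
```

```text
the job is handed in; nothing more can be done
None
```

The bung from the square tray is fully home in socket 3 (36 mm), released and standing upright. I handed the job in at about 10 s of the 61 s allowed.

- **Sockets 1 and 2:** I tried them in order and pressed lightly, reading 15 N on each. The bung stood on the rim both times, centred to about 1.2 mm on socket 1 and 0.5 mm on socket 2. This agrees with the foot width of about 34.6 mm that I measured in the wrist view, so it should be the 35 mm bung.
- **Socket 3:** It went in with a small shift by feel. It reached the floor with the tool about 12 mm below rim level, and a second light press at about 12 N moved it no further. I then let go.
- **Last checks:** The final pictures show the foot flush in the three-dot socket and the gripper clear. The two other bungs, the dropper bottle and the cup are where they stood.
- **Checks that disagreed:**
  - The finger opening read about 14.3 mm on the 16 mm stem, though the bung never visibly slipped.
  - Camera positions differed between views by up to about 3 mm for the sockets, and a little more for the bung's foot. I therefore used the wrist view for the fits.

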